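Find the setting block the comparator is set for

ROBOT

A 7-joint arm with a two-finger parallel gripper is mounted at the origin on the work surface. World frame = base frame: x ahead of the robot, y to its left, z up, the work surface at z = 0. Lengths are in m, angles in rad, forces in N, time in s.
With the tool pointing down it reaches from about 0.4 to 0.85 m from the base axis. Payload 4.5 kg.
Tool frame: the origin (TCP) lies midway between the tips of the shut fingers; the grasp point (between the pads) lies 19 mm behind it; z points along the fingers, y is the line along which they close (so a half turn about z gives the same grasp; the last joint's range is limited). The gripper opens to 88 mm and grips with 3 to 60 N. Pads are 18 mm wide; open, the fingers measure 123 mm over their backs; the gripper's body (75 mm by 187 mm) begins 45 mm behind the grasp point.
Start: joints at [1.371, 0.689, -0.195, 1.565, 0.157, 0.902, -0.215], TCP at [0.145, -0.608, 0.239] pointing down, gripper open.
Joint ranges: [-3.01, 3.01], [-0.46, 2.08], [-1.47, 1.51], [0.13, 2.56], [-1, 4.14], [0.04, 2.09], [-2.66, 2.66]. Speed limits (rad/s): [2.57, 2.57, 3.14, 3.14, 3.14, 3.14, 3.14].

INTERFACE

Orientations are given as a unit quaternion [x, y, z, w].
In Python, from plant import sensors, eyes, finish_job gives the robot as it stands.
- The arm moves only by the tool send_rows, never from a script. Its argument "rows" is text: rows parted by semicolons, each of 4 numbers parted by spaces: the shift along the tool's x, y, z normalised to -1 to 1, where 1 is 30 cm, then the turn about the tool's z normalised to -1 to 1, where 1 is 2 pi rad. A call has 1 to 10 rows; each row is the pose to reach, as a shift and turn from the pose commanded when the call began, along the tool's axes at that moment, turning the shorter way round; what a row does not reach only later rows make up. A row lasts 1/12 s, in which the tool goes at most 41.7 mm and 7.16 degrees, less where a joint would pass 70% of its speed; a pose out of reach is approached as far as the arm can. A call with a number of a shift or a turn outside -1 to 1 is refused whole. A call with a gripper value outside its range is refused whole. "jaw" is the closure, from -1 (fully open) to 1 (shut), set as the call begins (left out, the last holds). The fingers move at their own pace and stop on an object; "force" is the grip in N (left out, the last holds). Time passes only in rows, so rows that repeat a pose let the fingers close. It gives the time, the measured TCP pose, the force, the opening and the grip force at its end, in the units of the state.
- sensors.get_state(): the state, without advancing time (a new reading comes with each control period).
- eyes.snapshot(name): name is "side" or "top" or "wrist"; returns (picture, depth): 384x512x3 uint8, red, green, blue; 384x512 float32, m along the optical axis (not along the pixel's ray), 0 where there is no reading.
- eyes.calibration(name): a dict with "fov_y" (degrees; the focal length in pixels is half the picture's height over the tangent of half this angle, whatever the lens; pixels are square), "cx", "cy" (the principal point, pixels), "dist_coeffs" ([k1, k2, p1, p2, k3] as OpenCV has them; the pictures are not rectified), "world_from_camera" (4x4, takes a point from camera to world coordinates). Camera axes: x right, y down, z forward; pixel columns grow to the right and rows downward; lengths in m; the calibration is good to about 2 mm. A picture is of the moment at which its call begins: read the wrist's pose just before it. calibration takes no time and is no camera call; for the wrist camera it gives the pose at the moment of the call.
- finish_job(): hands the job in; it is judged then, once.
The state is a dict: "clock": time; "q": joint angles; "qd": joint speeds; "joint_torque": joint torques, N m; "tool_pos": TCP position; "eef_rot": TCP orientation; "contact_force": force on the tool from outside, world axes, zero at the start; "moment": the same for the moment, N m; "opening": opening from 0.0 (shut) to 1.0 (fully open); "finger_force": force on a finger pad.
Only numpy, scipy, OpenCV 4.12 (cv2) and the standard library are available. Lean on these libraries where they do the work, as an engineer would, in place of code of your own. Each camera call takes 0.05 s, during which the arm holds its last target. There are 200 camera calls.

TASK

The head of the height comparator is clamped at an unknown height: find the one of the three look-alike setting blocks that matches it and slide it along the bench under the spindle, until the sprung foot has ridden up and rests on about the middle of its top. A shorter block leaves the foot hanging in the air, a taller one runs against its collar: feel for it, do not ram a block against the comparator. Keep all three blocks flat on the bench and leave the other loose things where they are.

Things in the scene. Friction and masses are not known exactly. Their poses are not given: they have to be found in the camera images.
- stand: Height comparator fixed to the bench. Origin on the bench under the spindle's axis, z up, x towards its column (28 mm diameter, at x = 140 mm, foot plate 70 x 90 mm). A head clamped on the column at a height that differs every time (not in this pose: find it) reaches forward as a grey bar, 28 mm wide, 24 mm high, flat top, x = -16 to +113 mm. Its top is clear to probe at x = 20 to 75 mm.
- anvil (a point): Bench point under the spindle's axis, marked by a flat steel disc; the stand's origin. The spindle hangs above it through the bar and ends in a steel foot: a 40 mm ball with a 42 mm collar that starts 6.6 mm above the ball's lowest point (a block higher than the collar's underside cannot pass). The foot hangs 38 to 56 mm above the bench, its lowest point 84 mm below the bar's top.
- spindle (a joint): Lift of the sprung spindle in m: 0 hanging free, at most 0.011; spring force 1.5 to 3 N. It rises when a block passes under the foot; its black cap (18 mm wide, 14 mm above the bar when hanging free) rises with it. A dial stands on the bar near the column.
- block_44: Plain aluminium setting block, 120 x 120 mm and 44 mm high, 0.3 to 0.65 kg, too wide to grip. Origin at the centre of its underside, axes along its edges.
- block_50: As block_44, but 50 mm high.
- block_56: As block_44, but 56 mm high.
- loupe: Bystander: black eye loupe, 42 mm diameter, 36 mm high; origin centre of underside.
- link_case: Bystander: clear flat case with bracelet links, 62 x 62 x 13 mm; origin centre of underside.
- grease_jar: Bystander: white jar, 48 mm diameter, 40 mm high; origin centre of underside.
- driver: Bystander: screwdriver lying on the bench, 130 mm long along its x axis.
- pliers: Bystander: small black-handled pliers lying on the bench, 150 mm long along their x axis, 56 mm wide.
There are look-alikes about, which are no part of the job. Leave any purple or yellow look-alike of the block_44 alone.

How it is judged:
By the outcome, as a careful person would: the job done as asked, in the order asked, and still so for the second after the job is handed in, with the robot touching nothing.
It also fails if it takes over 64 s, if anything falls off the work surface, if the arm or the gripper's body presses on something with over 40 N, if the wrist force passes 120 N, or if a joint passes its speed limit or range.

## Working session

There is one attempt and no reset: what is moved stays moved. The work goes in short steps, Python scripts to look and compute and a tool call to move; the robot and the scene stay as the last step left them, time stands still between calls to the robot, and variables do not carry over. Pictures are saved under pics/ and viewed, at most 10 in all, crops included, and the job is handed in when it is done.

Besides the shell and the picture viewer there is one more tool, called after "Emit:" as name(argument=value, ...) on one line, values as JSON. send_rows: Moves the arm, as the interface text tells. Scaled input: -1 to 1 covers 30 cm each way for a shift and 2 pi rad each way for a turn. Its arguments: {"type":"object","properties":{"rows":{"type":"string"},"jaw":{"type":"number"},"force":{"type":"number"}},"required":["rows"]}

```bash
mkdir -p pics; ls; cat > h.py <<'E'
import numpy as np, cv2
from plant import sensors, eyes
def K(c):
    f=192/np.tan(np.radians(c["fov_y"])/2)
    return np.array([[f,0,c["cx"]],[0,f,c["cy"]],[0,0,1.]])
def rays(c,px):
    p=cv2.undistortPoints(np.array(px,float).reshape(-1,1,2),K(c),np.array(c["dist_coeffs"],float)).reshape(-1,2)
    return np.c_[p,np.ones(len(p))]
def onplane(c,px,z):
    T=np.array(c["world_from_camera"]); d=rays(c,px)@T[:3,:3].T; o=T[:3,3]
    return o+d*((z-o[2])/d[:,2])[:,None]
def cloud(c,depth):
    v,u=np.mgrid[0:384,0:512]; T=np.array(c["world_from_camera"])
    r=rays(c,np.stack([u.ravel(),v.ravel()],1))*depth.ravel()[:,None]
    return (r@T[:3,:3].T+T[:3,3]).reshape(384,512,3)
def snap(n,tag):
    c=eyes.calibration(n); p,d=eyes.snapshot(n)
    cv2.imwrite(f"pics/{tag}.png",p[:,:,::-1]); np.savez(f"pics/{tag}.npz",p=p,d=d)
    return c,p,d
E
python3 - <<'E'
from h import *
for n in("side","top"):
    c,p,d=snap(n,n+"0"); print(n,np.round(np.array(c["world_from_camera"]),3).tolist(),c["fov_y"],c["dist_coeffs"],(d>0).mean())
a=np.hstack([cv2.imread("pics/side0.png"),cv2.imread("pics/top0.png")])
print(sensors.get_state())
E
```

```text
pics
side [[-0.997, -0.019, 0.072, 0.392], [-0.07, 0.555, -0.829, 0.905], [-0.024, -0.831, -0.555, 0.762], [0.0, 0.0, 0.0, 1.0]] 50.490227022119385 [-0.11352233  0.          0.          0.          0.        ] 0.9960225423177084
top [[0.014, -0.979, 0.205, 0.145], [-1.0, -0.013, 0.008, -0.148], [-0.005, -0.206, -0.979, 1.747], [0.0, 0.0, 0.0, 1.0]] 45.633378352526954 [-0.01179927  0.          0.          0.          0.        ] 0.9957427978515625
{'clock': 0.1, 'q': array([ 1.37081581,  0.68987898, -0.19453139,  1.56621218,  0.15731958,
        0.90249662, -0.21511839]), 'qd': array([-0.00033187, -0.00385767,  0.00033972, -0.00194698,  0.00010125,
       -0.00074244,  0.00136738]), 'joint_torque': array([-3.35462886e-03, -5.28501320e+01, -1.27140652e+00, -1.53837436e+01,
       -5.25110832e-02,  2.00794362e-03,  3.09197378e-05]), 'tool_pos': array([ 0.14461754, -0.60747252,  0.23801113]), 'eef_rot': array([ 9.93171395e-01,  1.16661643e-01, -1.55554120e-04, -7.85641334e-04]), 'contact_force': array([ 0.31129721, -1.04623899,  0.08051869]), 'moment': array([-0.04473277,  0.00203837, -0.03521341]), 'finger_force': 0.0, 'opening': 0.9995512277357476}
```

View pics/side0.png

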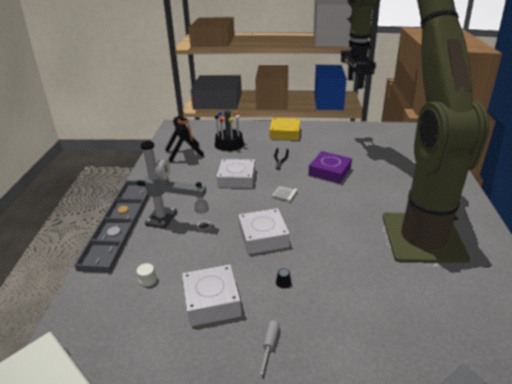

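View pics/top0.png

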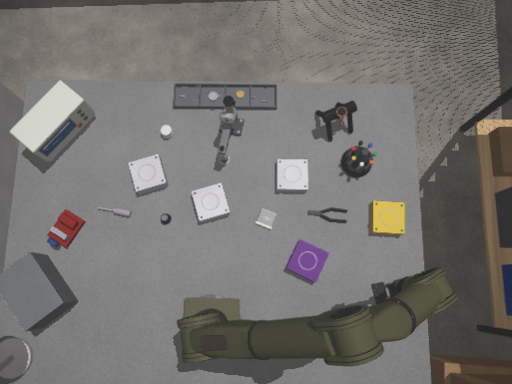

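Side view: three silver blocks near (237,173), (264,230), (211,294), with the comparator at (165,190). In the top view the blocks are at (147,173), (210,202) and (292,176), the comparator bar runs from (224,160) to (229,112), the case is at (266,218) and the loupe at (165,218).

```bash
python3 - <<'E'
from h import *
for n in("top","side"):
    z=np.load(f"pics/{n}0.npz"); c=eyes.calibration(n); P=cloud(c,z["d"]); p=z["p"]; Z=P[...,2]
    ben=(abs(Z)<.008)&(P[...,0]>.3)&(P[...,0]<.9)&(abs(P[...,1])<.5)
    print(n,"bench z",np.median(Z[ben]))
    hsv=cv2.cvtColor(p,cv2.COLOR_RGB2HSV)
    # top faces
    m=((Z>.03)&(Z<.07)&(hsv[...,1]<60)&(hsv[...,2]>120)&(P[...,0]>.3)&(P[...,0]<1)).astype(np.uint8)
    k,l,s,ce=cv2.connectedComponentsWithStats(m)
    for i in range(1,k):
        if s[i,4]<250: continue
        mm=l==i; zz=np.median(Z[mm]); cs,_=cv2.findContours(mm.astype(np.uint8),0,1)
        q=max(cs,key=cv2.contourArea).reshape(-1,2)
        W=onplane(c,q,zz)[:,:2].astype(np.float32); r=cv2.minAreaRect(W)
        print(" px",ce[i].round(),"z",round(float(zz),4),np.std(Z[mm]).round(4),"rect",np.round(r[0],4),np.round(r[1],4),round(r[2],1))
    # bar points
    b=(Z>.1)&(Z<.3)&(P[...,0]>.5)&(P[...,1]>-.15)&(P[...,1]<.2)
    print(" bar pts",b.sum(),np.histogram(Z[b],bins=np.arange(.1,.3,.01)))
    for lo in np.arange(.1,.25,.01):
        k=b&(Z>=lo)&(Z<lo+.01)
        if k.sum()>3: print("  ",lo.round(2),k.sum(),P[k][:,:2].mean(0).round(3),np.percentile(P[k][:,0],[2,98]).round(3),np.percentile(P[k][:,1],[2,98]).round(3))
for n,bx in(("top0",(190,85,70,90)),("side0",(130,135,90,100))):
    x,y,w,h=bx; im=cv2.imread(f"pics/{n}.png")[y:y+h,x:x+w]; cv2.imwrite(f"pics/{n}c.png",cv2.resize(im,None,fx=5,fy=5,interpolation=2))
cv2.imwrite("pics/cc.png",np.hstack([cv2.resize(cv2.imread("pics/top0c.png"),(390,500)),cv2.resize(cv2.imread("pics/side0c.png"),(400,500))]))
E
```

```text
top bench z -0.00034804657251763516
 px [147. 172.] z 0.0558 0.0045 rect [0.569  0.2553] [0.1224 0.1229] 17.9
 px [292. 174.] z 0.0433 0.0043 rect [ 0.5719 -0.3006] [0.1188 0.1209] 0.7
 px [211. 201.] z 0.0495 0.0044 rect [0.4599 0.0111] [0.1222 0.1195] 17.0
 bar pts 611 (array([  2,  11,  31, 180,  67,  32,  14,  17,  29,  37,  64,  20,   6,
         8,   3,  57,  33,   0,   0]), array([0.1 , 0.11, 0.12, 0.13, 0.14, 0.15, 0.16, 0.17, 0.18, 0.19, 0.2 ,
       0.21, 0.22, 0.23, 0.24, 0.25, 0.26, 0.27, 0.28, 0.29]))
   0.11 11 [ 0.693 -0.057] [0.627 0.769] [-0.084 -0.025]
   0.12 31 [ 0.727 -0.058] [0.625 0.83 ] [-0.085 -0.029]
   0.13 180 [ 0.691 -0.044] [0.627 0.792] [-0.075 -0.022]
   0.14 67 [ 0.715 -0.051] [0.632 0.797] [-0.085 -0.027]
   0.15 32 [ 0.723 -0.052] [0.637 0.798] [-0.084 -0.027]
   0.16 14 [ 0.747 -0.058] [0.733 0.778] [-0.073 -0.034]
   0.17 17 [ 0.747 -0.056] [0.733 0.778] [-0.081 -0.027]
   0.18 29 [ 0.746 -0.054] [0.732 0.777] [-0.079 -0.026]
   0.19 37 [ 0.751 -0.061] [0.732 0.774] [-0.081 -0.03 ]
   0.2 64 [ 0.749 -0.054] [0.734 0.777] [-0.074 -0.031]
   0.21 20
[... 834 characters left out ...]
[-0.062 -0.016]
   0.13 344 [ 0.708 -0.037] [0.627 0.825] [-0.065 -0.017]
   0.14 138 [ 0.745 -0.039] [0.634 0.803] [-0.061 -0.023]
   0.15 52 [ 0.754 -0.044] [0.636 0.797] [-0.06  -0.028]
   0.16 53 [ 0.757 -0.045] [0.733 0.789] [-0.071 -0.026]
   0.17 66 [ 0.753 -0.041] [0.732 0.788] [-0.073 -0.021]
   0.18 79 [ 0.755 -0.041] [0.733 0.788] [-0.069 -0.021]
   0.19 82 [ 0.754 -0.04 ] [0.732 0.787] [-0.068 -0.023]
   0.2 98 [ 0.754 -0.046] [0.733 0.788] [-0.061 -0.031]
   0.21 37 [ 0.773 -0.048] [0.74  0.789] [-0.057 -0.043]
   0.22 33 [ 0.776 -0.049] [0.765 0.791] [-0.06  -0.043]
   0.23 30 [ 0.775 -0.048] [0.765 0.79 ] [-0.06  -0.042]
   0.24 26 [ 0.776 -0.047] [0.766 0.789] [-0.056 -0.042]
```

View pics/cc.png

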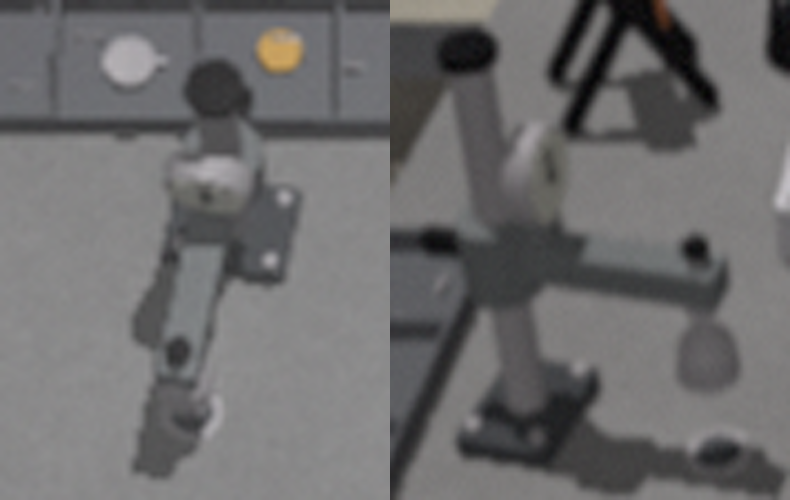

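The close-up shows the bar with its black cap near (176,350), the ring of the anvil disc at (197,415), which is top pixel (225,160), and at side pixel (204,225). Next I'll measure the bar top, axis, anvil and bystanders.

```bash
python3 - <<'E'
from h import *
for n,a in(("top",(225,159.7)),("side",(204,225))):
    z=np.load(f"pics/{n}0.npz"); c=eyes.calibration(n); P=cloud(c,z["d"]); Z=P[...,2]
    b=(Z>.12)&(Z<.145)&(P[...,0]>.645)&(P[...,0]<.715)&(P[...,1]>-.12)&(P[...,1]<.03)
    gy,gx=np.gradient(Z); b&=(np.hypot(gx,gy)<.002)
    Q=P[b]; h,e=np.histogram(Q[:,2],np.arange(.118,.146,.001)); i=h.argmax()
    k=abs(Q[:,2]-e[i]-.0005)<.002
    R=Q[k]; l=cv2.fitLine(R[:,:2].astype(np.float32),2,0,.01,.01).ravel()
    print(n,"bartop",R[:,2].mean().round(4),k.sum(),h.tolist(),"line",l.round(4),np.degrees(np.arctan2(l[1],l[0])).round(1),"x",R[:,0].min().round(3),R[:,0].max().round(3))
    print("  disc",onplane(c,[a],.001).round(4))
    # column top knob & column
    kk=(Z>.25)&(Z<.28)&(P[...,0]>.7)&(P[...,0]<.85)&(abs(P[...,1])<.15); print("  knob",P[kk].mean(0).round(4),[ (P[kk][:,j].min().round(3),P[kk][:,j].max().round(3)) for j in range(3)])
    m=((Z>.006)&(P[...,0]>.3)&(P[...,0]<.95)&(abs(P[...,1])<.5)).astype(np.uint8)
    kN,lab,s,ce=cv2.connectedComponentsWithStats(m)
    for i in range(1,kN):
        if s[i,4]>25:
            q=P[lab==i]; print("   obj",ce[i].round(),q.min(0).round(3),q.max(0).round(3))
E
```

```text
top bartop 0.1336 8 [0, 0, 0, 0, 0, 0, 0, 0, 0, 1, 0, 0, 1, 1, 1, 4, 1, 1, 4, 3, 1, 2, 2, 0, 0, 0, 0] line [ 0.8889 -0.4582  0.687  -0.0421] -27.3 x 0.668 0.714
  disc [[ 0.6371 -0.0367  0.001 ]]
  knob [ 0.7798 -0.0597  0.2595] [(np.float64(0.762), np.float64(0.799)), (np.float64(-0.076), np.float64(-0.044)), (np.float64(0.251), np.float64(0.269))]
   obj [227. 115.] [ 0.622 -0.251  0.006] [0.95  0.186 0.269]
   obj [239.  92.] [ 0.9   -0.112  0.006] [ 0.949 -0.058  0.019]
   obj [213.  95.] [ 0.878 -0.006  0.006] [0.938 0.043 0.019]
   obj [ 87. 107.] [0.792 0.485 0.006] [0.833 0.5   0.168]
   obj [332. 116.] [ 0.718 -0.5    0.006] [ 0.88  -0.394  0.153]
   obj [167. 131.] [0.725 0.173 0.006] [0.768 0.222 0.053]
   obj [148. 173.] [0.495 0.182 0.006] [0.643 0.334 0.071]
   obj [292. 174.] [ 0.503 -0.368  0.006] [ 0.649 -0.231  0.056]
   obj [342. 160.] [ 0.612 -0.5    0.006] [ 0.657 -0.488  0.049]
   obj [211. 202.] [ 0.382 -0.063  0.006] [0.544 0.083 0.064]
   obj [119. 211.] [0.405 0.32  0.007] [0.443 0.448 0.037]
   obj [327. 213.] [ 0.393 -0.5    0.006] [ 0.454 -0.362  0.022]
 
[... 648 characters left out ...]
 0.656 -0.491  0.035]
   obj [280. 158.] [ 0.393 -0.498  0.006] [ 0.447 -0.36   0.015]
   obj [312. 168.] [ 0.301 -0.367  0.006] [ 0.322 -0.31   0.045]
   obj [236. 173.] [ 0.512 -0.356  0.006] [ 0.632 -0.233  0.048]
   obj [284. 193.] [ 0.365 -0.235  0.006] [ 0.443 -0.157  0.015]
   obj [264. 230.] [ 0.385 -0.059  0.006] [0.532 0.089 0.055]
   obj [113. 231.] [ 0.887 -0.012  0.006] [0.923 0.04  0.013]
   obj [146. 274.] [0.723 0.178 0.006] [0.768 0.224 0.044]
   obj [211. 294.] [0.494 0.185 0.006] [0.64  0.335 0.061]
   obj [283. 277.] [0.379 0.172 0.007] [0.417 0.207 0.04 ]
   obj [270. 340.] [0.405 0.323 0.006] [0.439 0.451 0.028]
   obj [ 50. 335.] [0.802 0.489 0.156] [0.826 0.5   0.164]
```

```bash
cat >> h.py <<'E'
from scipy.spatial.transform import Rotation as Ro
def plan(xyz,yaw):
    s=sensors.get_state(); R=Ro.from_quat(s["eef_rot"]).as_matrix()
    y0=np.degrees(np.arctan2(R[1,0],R[0,0])); d=R.T@(np.array(xyz)-s["tool_pos"])
    t=-((yaw-y0+180)%360-180)
    print("t",round(s["clock"],2),"pos",s["tool_pos"].round(4),"yaw",y0.round(2),"F",s["contact_force"].round(1),"-> shift",(d/.3).round(3),"turn",round(t/360,4),"rows>=",int(max(np.linalg.norm(d)/.0417,abs(t)/7.16))+1)
E
python3 - <<'E'
from h import *
plan([.42,-.33,.25],0); plan([.683,-.0415,.20],-9)
E
```

```text
t 0.1 pos [ 0.1446 -0.6075  0.238 ] yaw 13.4 F [ 0.3 -1.   0.1] -> shift [ 1.107 -0.687 -0.039] turn 0.0372 rows>= 10
t 0.1 pos [ 0.1446 -0.6075  0.238 ] yaw 13.4 F [ 0.3 -1.   0.1] -> shift [ 2.183 -1.419  0.129] turn 0.0622 rows>= 19
```

Emit:
send_rows(rows="0.95 -0.6 0 0.03;0.95 -0.6 0 0.03;0.95 -0.6 0 0.03;0.95 -0.6 0 0.03;0.95 -0.6 0 0.03;0.95 -0.6 0 0.03;0.95 -0.6 0 0.03;0.95 -0.6 0 0.03;0.95 -0.6 0 0.03;0.95 -0.6 0 0.03", jaw=1)

```text
clock: 0.93
tool_pos: [0.3831, -0.3637, 0.2386]
eef_rot: [1.0, 0.026, 0.0, -0.001]
contact_force: [-0.4, -0.4, -0.5]
opening: 0.266
finger_force: 0.0
```

```bash
python3 - <<'E'
from h import *
plan([.59,-.13,.25],-9);plan([.683,-.0415,.20],-9)
E
```

```text
t 0.93 pos [ 0.3831 -0.3637  0.2386] yaw 3.03 F [-0.4 -0.4 -0.5] -> shift [ 0.73  -0.742 -0.036] turn 0.0334 rows>= 8
t 0.93 pos [ 0.3831 -0.3637  0.2386] yaw 3.03 F [-0.4 -0.4 -0.5] -> shift [ 1.055 -1.019  0.131] turn 0.0334 rows>= 11
```

Emit:
send_rows(rows="0.9 -0.9 0 0.0334;0.9 -0.9 0 0.0334;0.9 -0.9 0 0.0334;0.9 -0.9 0 0.0334;0.9 -0.9 0 0.0334;0.9 -0.9 0 0.0334;0.9 -0.9 0 0.0334;0.9 -0.9 0 0.0334;0.9 -0.9 0 0.0334;0.9 -0.9 0 0.0334")

```text
clock: 1.77
tool_pos: [0.6421, -0.0778, 0.2381]
eef_rot: [0.997, -0.078, 0.002, -0.003]
contact_force: [0.3, 1.8, 0.2]
opening: 0.008
finger_force: 0.0
```

```bash
python3 - <<'E'
from h import *
plan([.683,-.0415,.17],-9)
c,p,d=snap("wrist","w1"); print(np.array(c["world_from_camera"]).round(3).tolist(),c["fov_y"])
E
```

```text
t 1.77 pos [ 0.6421 -0.0778  0.2381] yaw -9.0 F [0.3 1.8 0.2] -> shift [ 0.115 -0.14   0.228] turn 0.0 rows>= 3
[[-0.156, -0.949, -0.275, 0.712], [-0.988, 0.149, 0.049, -0.09], [-0.006, 0.279, -0.96, 0.384], [0.0, 0.0, 0.0, 1.0]] 59.03952883124309
```

View pics/w1.png

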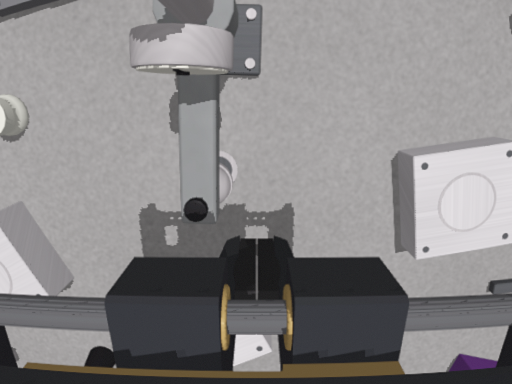

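Wrist view: the bar runs from (199,75) to (199,220), with its cap at (196,210), the dial at (183,50), and the disc's edge showing near (222,180).

```bash
python3 - <<'E'
from h import *
c=eyes.calibration("wrist"); z=np.load("pics/w1.npz"); P=cloud(c,z["d"])
Q=P[90:195,184:215].reshape(-1,3); print("bar z",np.median(Q[:,2]).round(4),Q[:,2].std().round(4))
fl=P[90:220,255:380,2]; print("bench z",np.median(fl))
print("block44 z",np.median(P[165:235,425:505,2]))
e=[]
for v in range(90,196,15):
    row=np.where(abs(P[v,:,2]-.136)<.006)[0]; row=row[(row>170)&(row<230)]; e+=[(row.min()-.5,v),(row.max()+.5,v)]
W=onplane(c,e,.136)[:,:2]; m=(W[::2]+W[1::2])/2; print(m.round(4).tolist(),np.linalg.norm(W[::2]-W[1::2],axis=1).round(4))
print("ang",np.degrees(np.polyfit(m[:,0],m[:,1],1)[0]).round(2))
print("cap",onplane(c,[(196,210)],.149).round(4), "front end",onplane(c,[(199,221)],.136).round(4))
E
```

```text
bar z 0.1361 0.0144
bench z -0.0005225119846730131
block44 z 0.044106988351695575
[[0.7233, -0.0509], [0.7131, -0.0488], [0.7027, -0.0471], [0.6922, -0.0446], [0.6814, -0.0427], [0.6704, -0.0405], [0.659, -0.0389], [0.6475, -0.0361]] [0.0277 0.028  0.0275 0.0285 0.0281 0.0285 0.0288 0.0284]
ang -11.01
cap [[ 0.6399 -0.0353  0.149 ]] front end [[ 0.6267 -0.0325  0.136 ]]
```

```bash
python3 - <<'E'
from h import *
plan([.680,-.0425,.145],-11)
E
```

```text
t 1.82 pos [ 0.6407 -0.08    0.2379] yaw -9.07 F [ 1.4  0.5 -0.2] -> shift [ 0.109 -0.143  0.31 ] turn 0.0054 rows>= 3
```

Emit:
send_rows(rows="0.109 -0.143 0 0.0054;0.109 -0.143 0.1 0.0054;0.109 -0.143 0.2 0.0054;0.109 -0.143 0.27 0.0054;0.109 -0.143 0.3 0.0054;0.109 -0.143 0.31 0.0054;0.109 -0.143 0.31 0.0054;0.109 -0.143 0.31 0.0054")

```text
clock: 2.48
tool_pos: [0.6778, -0.0495, 0.1472]
eef_rot: [0.995, -0.1, 0.001, 0.0]
contact_force: [0.8, -0.7, 0.6]
opening: 0.002
finger_force: 0.0
```

Emit:
send_rows(rows="0 0 0.007;0 0 0.013;0 0 0.013")

```text
invalid input
```

Emit:
send_rows(rows="0 -0.02 0.003 0;0 -0.02 0.007 0;0 -0.02 0.01 0;0 -0.02 0.013 0;0 -0.02 0.017 0;0 -0.02 0.02 0;0 -0.02 0.02 0")

```text
clock: 3.07
tool_pos: [0.6781, -0.0422, 0.1395]
eef_rot: [0.995, -0.099, -0.0, 0.0]
contact_force: [-0.6, 0.0, -0.5]
opening: 0.008
finger_force: 0.0
```

Emit:
send_rows(rows="0 0 0.003 0;0 0 0.003 0;0 0 0.006 0;0 0 0.006 0;0 0 0.009 0;0 0 0.009 0")

```text
clock: 3.57
tool_pos: [0.6784, -0.0421, 0.1375]
eef_rot: [0.995, -0.099, 0.0, 0.0]
contact_force: [-0.9, 0.2, 3.5]
opening: 0.004
finger_force: 1.7
```

Emit:
send_rows(rows="0 0 0.003 0;0 0 0.003 0;0 0 0.005 0;0 0 0.005 0")

```text
clock: 3.9
tool_pos: [0.6784, -0.0421, 0.1375]
eef_rot: [0.995, -0.099, 0.0, -0.0]
contact_force: [-3.2, 1.3, 12.3]
opening: 0.002
finger_force: 6.0
```

Contact at z = 0.1375, so the foot hangs at about 53.5 mm and block_56 is the match (50 would leave the foot hanging). Now retreat and go behind block_56.

Emit:
send_rows(rows="0 0 -0.1 0;0 0 -0.2 0;0 0 -0.35 0;0 0 -0.35 0;0 0 -0.35 0", jaw=-0.3)

```text
clock: 4.32
tool_pos: [0.6804, -0.0423, 0.2439]
eef_rot: [0.995, -0.099, 0.004, -0.0]
contact_force: [-0.2, -1.1, -1.0]
opening: 0.36
finger_force: 0.0
```

```bash
python3 - <<'E'
from h import *
print(sensors.get_state()["q"].round(2)); plan([.547,.345,.24],103.8); plan([.547,.345,.02],-76.2)
E
```

```text
[-0.02  0.76  0.02  1.38 -0.02  0.99 -1.76]
t 4.32 pos [ 0.6804 -0.0423  0.2439] yaw -11.38 F [-0.2 -1.1 -1. ] -> shift [-0.691 -1.178  0.009] turn -0.32 rows>= 17
t 4.32 pos [ 0.6804 -0.0423  0.2439] yaw -11.38 F [-0.2 -1.1 -1. ] -> shift [-0.696 -1.177  0.743] turn 0.18 rows>= 12
```

Emit:
send_rows(rows="-0.5 -0.9 0 -0.2;-0.5 -0.9 0 -0.2;-0.5 -0.9 0 -0.2;-0.5 -0.9 0 -0.2;-0.5 -0.9 0 -0.2;-0.5 -0.9 0 -0.2;-0.5 -0.9 0 -0.2;-0.5 -0.9 0 -0.2;-0.5 -0.9 0 -0.2;-0.5 -0.9 0 -0.2")

```text
clock: 5.15
tool_pos: [0.5823, 0.2545, 0.2386]
eef_rot: [0.862, 0.507, -0.002, -0.001]
contact_force: [-0.3, -0.7, 0.7]
opening: 0.651
finger_force: 0.0
```

```bash
python3 - <<'E'
from h import *
plan([.547,.345,.15],103.8)
E
```

```text
t 5.15 pos [0.5823 0.2545 0.2386] yaw 60.88 F [-0.3 -0.7  0.7] -> shift [ 0.207 -0.249  0.296] turn -0.1192 rows>= 6
```

Emit:
send_rows(rows="0.207 -0.249 0.1 -0.1192;0.207 -0.249 0.1 -0.1192;0.207 -0.249 0.1 -0.1192;0.207 -0.249 0.1 -0.1192;0.207 -0.249 0.2 -0.1192;0.207 -0.249 0.29 -0.1192;0.207 -0.249 0.29 -0.1192;0.207 -0.249 0.29 -0.1192;0.207 -0.249 0.29 -0.1192")

```text
clock: 5.9
tool_pos: [0.5505, 0.3435, 0.1538]
eef_rot: [0.623, 0.782, 0.0, -0.0]
contact_force: [0.3, -0.3, 0.2]
opening: 0.652
finger_force: 0.0
```

```bash
python3 - <<'E'
from h import *
plan([.547,.345,.02],103.8)
c,p,d=snap("wrist","w2")
E
```

```text
t 5.9 pos [0.5505 0.3435 0.1538] yaw 102.98 F [ 0.3 -0.3  0.2] -> shift [ 0.007 -0.01   0.446] turn -0.0023 rows>= 4
```

View pics/w2.png

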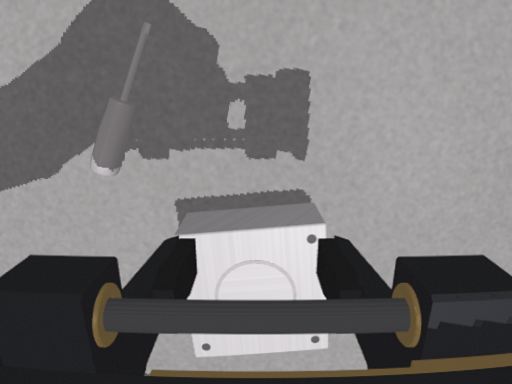

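Wrist view: block_56's rear face lies between about (192,218)-(322,205) at the base and (180,236)-(325,222) at the top; the driver is well away at (115,110). I'll check the clearance numerically before descending.

```bash
python3 - <<'E'
from h import *
c=eyes.calibration("wrist"); z=np.load("pics/w2.npz"); P=cloud(c,z["d"])
m=(abs(P[...,2]-.056)<.006)&(P[...,1]<.36); m[:, :185]=0; m[:,330:]=0
Q=P[m]; r=cv2.minAreaRect(Q[:,:2].astype(np.float32)); print("top pts",m.sum(),r)
print(onplane(c,[(192,218),(322,205)],0).round(4).tolist(), "max y of top",[np.percentile(Q[:,1],99).round(4)])
for x in np.arange(.50,.64,.02):
    k=abs(Q[:,0]-x)<.004
    if k.any(): print(x.round(2),Q[k][:,1].max().round(4))
E
```

```text
top pts 11766 ((0.5679673552513123, 0.2600724399089813), (0.11984418332576752, 0.12154216319322586), 17.725034713745117)
[[0.4995, 0.2939, 0.0], [0.6155, 0.3339, 0.0]] max y of top [np.float64(0.3306)]
0.5 0.3025
0.52 0.3093
0.54 0.3157
0.56 0.3222
0.58 0.3285
0.6 0.335
0.62 0.284
0.64 0.237
```

Emit:
send_rows(rows="0.01 -0.01 0.12 -0.0023;0.01 -0.01 0.24 -0.0023;0.01 -0.01 0.35 -0.0023;0.01 -0.01 0.42 -0.0023;0.01 -0.01 0.445 -0.0023;0.01 -0.01 0.445 -0.0023;0.01 -0.01 0.445 -0.0023")

```text
clock: 6.53
tool_pos: [0.5479, 0.3465, 0.0217]
eef_rot: [0.616, 0.788, 0.001, 0.0]
contact_force: [-1.0, 0.1, 0.4]
opening: 0.65
finger_force: 0.0
```

```bash
python3 - <<'E'
from h import *
plan([.5485,.338,.02],103.7); plan([.640-.071*.2370,-.035+.071*.9715,.02],103.7)
E
```

```text
t 6.53 pos [0.5479 0.3465 0.0217] yaw 103.94 F [-1.   0.1  0.4] -> shift [-0.028 -0.005  0.006] turn 0.0007 rows>= 1
t 6.53 pos [0.5479 0.3465 0.0217] yaw 103.94 F [-1.   0.1  0.4] -> shift [-1.071 -0.007  0.004] turn 0.0007 rows>= 8
```

Emit:
send_rows(rows="-0.02 0 0.003 0;-0.04 0 0.003 0;-0.06 0 0.003 0;-0.08 0 0.003 0;-0.1 0 0.003 0;-0.12 0 0.003 0;-0.14 0 0.003 0;-0.16 0 0.003 0;-0.18 0 0.003 0;-0.2 0 0.003 0")

```text
clock: 7.37
tool_pos: [0.5612, 0.2868, 0.0191]
eef_rot: [0.616, 0.788, -0.0, -0.0]
contact_force: [-1.4, 5.3, 3.9]
opening: 0.652
finger_force: 2.3
```

Emit:
send_rows(rows="-0.025 0 0 0;-0.05 0 0 0;-0.075 0 0 0;-0.1 0 0 0;-0.125 0 0 0;-0.15 0 0 0;-0.175 0 0 0;-0.2 0 0 0;-0.22 0 0 0;-0.24 0 0 0")

```text
clock: 8.2
tool_pos: [0.5788, 0.2164, 0.019]
eef_rot: [0.616, 0.788, -0.0, 0.0]
contact_force: [-0.5, 4.6, 3.5]
opening: 0.65
finger_force: 2.2
```

```bash
cat >> h.py <<'E'
def block(tag,n="top",x0=.45,zz=.056):
    c,p,d=snap(n,tag); P=cloud(c,d); hsv=cv2.cvtColor(p,cv2.COLOR_RGB2HSV)
    m=(abs(P[...,2]-zz)<.008)&(hsv[...,1]<60)&(hsv[...,2]>100)&(P[...,0]>.5)&(P[...,0]<.75)&(P[...,1]>-.15)&(P[...,1]<.35)
    k,l,s,ce=cv2.connectedComponentsWithStats(m.astype(np.uint8)); i=1+s[1:,4].argmax()
    cs,_=cv2.findContours((l==i).astype(np.uint8),0,1); q=max(cs,key=cv2.contourArea).reshape(-1,2)
    r=cv2.minAreaRect(onplane(c,q,zz)[:,:2].astype(np.float32)); print(n,s[i,4],np.round(r[0],4),np.round(r[1],4),round(r[2],1))
E
python3 - <<'E'
from h import *
plan([.640-.071*.2370,-.035+.071*.9715,.02],103.7)
block("t2"); block("s2","side")
E
```

```text
t 8.2 pos [0.5788 0.2164 0.019 ] yaw 103.97 F [-0.5  4.6  3.5] -> shift [-0.626 -0.003 -0.003] turn 0.0008 rows>= 5
top 223 [0.6021 0.0995] [0.1219 0.0356] 10.6
side 118 [0.5109 0.0333] [0.0286 0.1136] 5.1
```

Emit:
send_rows(rows="-0.03 0 0 0;-0.06 0 0 0;-0.09 0 0 0;-0.12 0 0 0;-0.15 0 0 0;-0.18 0 0 0;-0.21 0 0 0;-0.24 0 0 0;-0.27 0 0 0;-0.3 0 0 0")

```text
clock: 9.13
tool_pos: [0.6006, 0.1289, 0.019]
eef_rot: [0.616, 0.788, -0.0, 0.0]
contact_force: [-0.1, 1.7, -2.0]
opening: 0.652
finger_force: 0.9
```

Emit:
send_rows(rows="-0.01 0 0 0;-0.02 0 0 0;-0.03 0 0 0;-0.04 0 0 0;-0.05 0 0 0;-0.06 0 0 0")

```text
clock: 9.63
tool_pos: [0.6049, 0.1127, 0.0191]
eef_rot: [0.615, 0.788, 0.0, -0.0]
contact_force: [-0.2, 1.9, -0.6]
opening: 0.649
finger_force: 0.9
```

```bash
python3 - <<'E'
from h import *
plan([.640-.071*.2370,-.035+.071*.9715,.02],103.7)
c,p,d=snap("side","s3"); c,q,d=snap("top","t3")
cv2.imwrite("pics/st3.png",cv2.resize(np.hstack([p[120:320,110:310],q[90:240,140:290][:,:,:] if 0 else cv2.resize(q[90:240,140:290],(200,200))])[:,:,::-1],None,fx=2,fy=2))
E
```

```text
t 9.63 pos [0.6049 0.1127 0.0191] yaw 104.03 F [-0.2  1.9 -0.6] -> shift [-0.269 -0.004 -0.003] turn 0.0009 rows>= 2
```

View pics/st3.png

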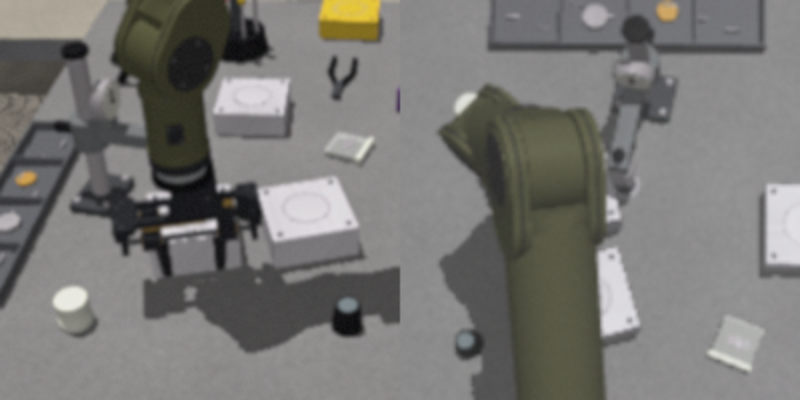

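The side view has the block under the gripper, and in the top view its leading corner is at about (610,215), just short of the foot. I'll carry on slowly while watching the force.

Emit:
send_rows(rows="-0.01 0 0 0;-0.02 0 0 0;-0.03 0 0 0;-0.04 0 0 0;-0.05 0 0 0;-0.06 0 0 0")

```text
clock: 10.23
tool_pos: [0.6091, 0.0962, 0.0192]
eef_rot: [0.615, 0.788, 0.001, -0.001]
contact_force: [-2.2, 4.4, -0.2]
opening: 0.653
finger_force: 2.3
```

Emit:
send_rows(rows="-0.01 0 0 0;-0.02 0 0 0;-0.03 0 0 0;-0.04 0 0 0;-0.05 0 0 0;-0.06 0 0 0")

```text
clock: 10.73
tool_pos: [0.6137, 0.0775, 0.0192]
eef_rot: [0.616, 0.788, 0.0, -0.0]
contact_force: [-0.6, 3.9, 0.6]
opening: 0.652
finger_force: 2.5
```

Emit:
send_rows(rows="-0.01 0 0 0;-0.02 0 0 0;-0.03 0 0 0;-0.04 0 0 0;-0.05 0 0 0")

```text
clock: 11.15
tool_pos: [0.6173, 0.063, 0.0192]
eef_rot: [0.616, 0.788, 0.0, -0.0]
contact_force: [-1.3, 4.3, 1.0]
opening: 0.65
finger_force: 2.6
```

```bash
python3 - <<'E'
from h import *
plan([.640-.071*.2370,-.035+.071*.9715,.02],103.7)
c,p,d=snap("side","s4"); P=cloud(c,d)
cv2.imwrite("pics/s4c.png",cv2.resize(p[130:250,120:260][:,:,::-1],None,fx=5,fy=5,interpolation=2))
E
```

```text
t 11.15 pos [0.6173 0.063  0.0192] yaw 104.0 F [-1.3  4.3  1. ] -> shift [-0.099 -0.004 -0.003] turn 0.0008 rows>= 1
```

View pics/s4c.png

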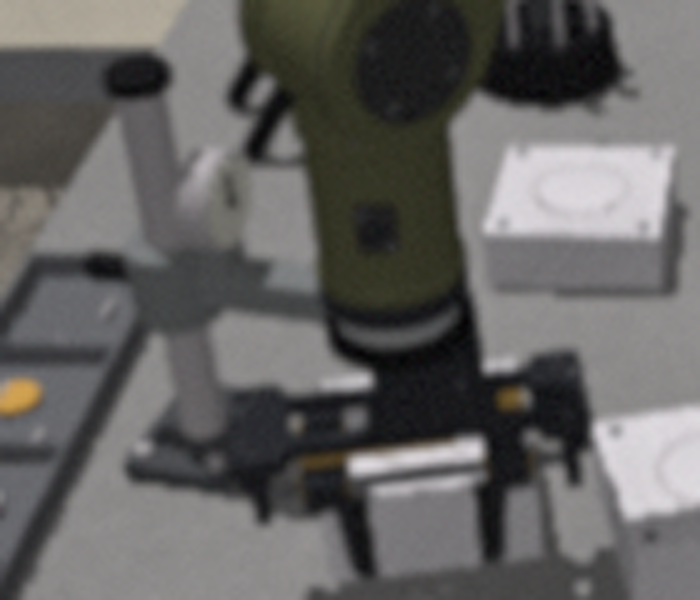

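The side close-up shows the fingers pushing with the arm clear of the bar and dial, and the force is a steady 4 N or so. Continuing slowly for most of the remaining 30 mm.

Emit:
send_rows(rows="-0.01 0 0 0;-0.02 0 0 0;-0.03 0 0 0;-0.04 0 0 0;-0.05 0 0 0")

```text
clock: 11.62
tool_pos: [0.6209, 0.0487, 0.0192]
eef_rot: [0.616, 0.788, 0.0, -0.0]
contact_force: [-2.0, 4.5, 1.8]
opening: 0.656
finger_force: 2.6
```

Emit:
send_rows(rows="-0.01 0 0 0;-0.02 0 0 0;-0.03 0 0 0;-0.036 0 0 0;-0.036 0 0 0")

```text
clock: 12.03
tool_pos: [0.6236, 0.0375, 0.0192]
eef_rot: [0.616, 0.788, -0.0, 0.0]
contact_force: [-1.0, 4.0, 1.7]
opening: 0.653
finger_force: 1.9
```

```bash
python3 - <<'E'
from h import *
plan([.640-.071*.2370,-.035+.071*.9715,.02],103.7)
E
```

```text
t 12.03 pos [0.6236 0.0375 0.0192] yaw 103.97 F [-1.   4.   1.7] -> shift [-0.011 -0.004 -0.003] turn 0.0007 rows>= 1
```

Emit:
send_rows(rows="0.05 0 0 0;0.15 0 0 0;0.3 0 0 0;0.4 0 -0.1 0;0.5 0 -0.3 0;0.6 0 -0.5 0;0.7 0 -0.6 0;0.8 0 -0.6 0;0.8 0 -0.6 0;0.8 0 -0.6 0")

```text
clock: 12.87
tool_pos: [0.5654, 0.2784, 0.2042]
eef_rot: [0.613, 0.79, 0.005, 0.0]
contact_force: [-1.1, 1.3, 0.4]
opening: 0.654
finger_force: 0.0
```

```bash
python3 - <<'E'
from h import *
plan([.54,.3,.2],103.7)
block("t5"); block("s5","side")
p=np.load("pics/s5.npz")["p"];q=np.load("pics/t5.npz")["p"]
cv2.imwrite("pics/st5.png",np.hstack([cv2.resize(p[130:250,120:240],(400,400)),cv2.resize(q[100:220,170:290],(400,400))])[:,:,::-1])
E
```

```text
t 12.87 pos [0.5654 0.2784 0.2042] yaw 104.36 F [-1.1  1.3  0.4] -> shift [ 0.091 -0.064  0.014] turn 0.0018 rows>= 1
top 725 [ 0.6359 -0.035 ] [0.1226 0.1196] 13.8
side 156 [ 0.6419 -0.0103] [0.0984 0.0262] 11.0
```

View pics/st5.png

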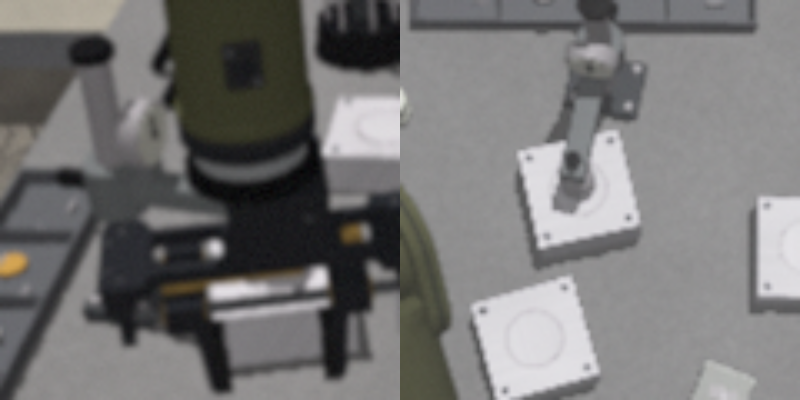

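The top view shows block_56 centred under the foot: (0.636,-0.035) against the anvil at (0.637,-0.037) in the same camera. The other blocks haven't moved. A last check that the cap has risen, then I'll hand in.

```bash
python3 - <<'E'
from h import *
from plant import finish_job
c=eyes.calibration("top")
for t in("top0","t5"):
    P=cloud(c,np.load(f"pics/{t}.npz")["d"]); m=(np.hypot(P[...,0]-.637,P[...,1]+.037)<.014)&(P[...,2]>.1); print(t,np.sort(P[m][:,2])[-6:].round(4))
s=sensors.get_state(); print(s["clock"],np.abs(s["qd"]).max(),s["contact_force"])
print(finish_job())
E
```

```text
top0 [0.1517 0.1519 0.1526 0.1544 0.1548 0.1575]
t5 [0.1531 0.1538 0.1546 0.1566 0.1602 0.1609]
12.9667 0.04993885429610513 [ 0.06214375 -0.97519495 -0.19096701]
the job is handed in; nothing more can be done
None
```

I slid block_56 under the spindle and handed the job in at about 13 s: the probed bar top (137.5 mm) puts the free foot at about 53.5 mm, the block sits within about 2 mm of centre, the cap rose by about 2 to 3 mm, push forces at my readings stayed near 5 N, and block_44 and block_50 show no sign of having moved.

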